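# Fit a fresh filter cartridge in the lunch table's water purifier

## Robot

A 6-joint arm with a two-finger parallel gripper is mounted at the origin on the work surface. World frame = base frame: x ahead of the robot, y to its left, z up, the work surface at z = 0. Lengths are in m, angles in rad, forces in N, time in s.
With the tool pointing down it reaches from about 0.375 to 0.9 m from the base axis. Payload 3.1 kg.
Tool frame: the origin (TCP) lies at the very end of the fingers, on their centre line; the grasp point (between the pads) lies 19 mm behind it; z points along the fingers, y is the direction in which the jaws open and shut (so a half turn about z gives the same grasp; the last joint's range is limited). The gripper opens to 85 mm and grips with 20 to 120 N. Pads are 22 mm wide; open, the fingers measure 114 mm over their backs; the gripper's body (76 mm by 85 mm) begins 54 mm behind the grasp point. The pads swing forward as they close: fully open they stand 13 mm farther back than shut.
Start: joints at [-1.286, 0.527, 1.433, -0, 1.181, -0.178], TCP at [0.279, -0.559, 0.194] pointing down, gripper open.
Joint ranges: [-3.08, 3.08], [-0.75, 2.2], [0.22, 2.44], [-1.43, 4.57], [0, 2.65], [-2.85, 2.85]. Speed limits (rad/s): [2.79, 2.79, 3.14, 3.14, 3.14, 3.14].

## Interface

Orientations are given as a unit quaternion [x, y, z, w].
In Python, from station import manip gives the robot as it stands.
- The arm moves only by the tool send_rows, never from a script. Its argument "motion" is a list of rows, each an object with "gripper": the finger opening in mm, from 0 to 85.4; "travel": the shift along the tool's x, y, z in mm, a list of three; "rotation": the turn, a rotation vector about the tool's x, y, z in degrees, a list of three. In form: [{"gripper": gripper, "travel": [x, y, z], "rotation": [ax, ay, az]}, ...]. A call has 1 to 12 rows; each row shifts and turns the commanded pose from where the row before left it, along the tool's axes as they then stand; what a row does not reach is not made up. A row lasts 1/12 s, in which the tool goes at most 41.7 mm and 7.16 degrees, less where a joint would pass 70% of its speed; a pose out of reach is approached as far as the arm can. A call is refused whole if a number of a shift passes 41.7 or a number of a turn 7.16, either way. A call with a gripper value outside its range is refused whole. The fingers move at their own pace and stop on an object; "newtons" is the grip in N (left out, the last holds). Time passes only in rows, so rows that do not move let the fingers close. It gives the time, the measured TCP pose, the force and the opening at its end, in the units of the state.
- manip.sense(): the state, without advancing time (a new reading comes with each control period).
- manip.snapshot(name): name is "side" or "top"; returns the picture (400x640x3 uint8, red, green, blue); there is no depth.
- manip.calibration(name): a dict with "fx", "fy", "cx", "cy" (pixels), "k1" (the pictures are not rectified: a ray, as slopes to the right and down, at radius r is drawn at 1 + k1 r^2 times it, then the intrinsics apply), "cam_to_world" (4x4, takes a point from camera to world coordinates). Camera axes: x right, y down, z forward; pixel columns grow to the right and rows downward; lengths in m; the calibration is good to about 2 mm. A picture is of the moment at which its call begins. calibration takes no time and is no camera call.
- manip.sign_off(): hands the job in, once; it reports no verdict.
The state is a dict: "t": time; "q": joint angles; "qd": joint speeds; "tau": joint torques, N m; "tcp_pos": TCP position; "tool_rot": TCP orientation; "force": force on the tool from outside, world axes, zero at the start; "ft_torque": the same for the moment, N m; "finger_gap": opening from 0.0 (shut) to 1.0 (fully open).
Only numpy, scipy, OpenCV 4.12 (cv2) and the standard library are available. Lean on these libraries where they do the work, as an engineer would, in place of code of your own. Each camera call takes 0.05 s, during which the arm holds its last target. There are 200 camera calls.

## Task

Fit the fresh filter cartridge (the white one with the blue handle) in the socket on top of the water purifier: press it in against its spring and twist it clockwise, seen from above, about a quarter turn until it meets its stop and springs up into its locked position, then let go. Be gentle, as the lugs are plastic and break if they are forced against their stops, and leave the spent cartridge and everything else on the table where they are.

Things in the scene. Friction and masses are not known exactly. Their poses are not given: they have to be found in the camera images.
- socket_mouth (a point): Centre of the socket's mouth, 106 mm above the table, axes as the purifier's (z up). Bore 47 mm across in a grey keyed ring 12 mm thick. Locked, the cartridge's bottom is 24 mm below the mouth (centre 34 mm above it); the spring lifts an unlocked one to 12 mm below the mouth (centre 46 mm above it). Its lugs resting on the ring's top: bottom 10 mm below the mouth
- keyway (a point): Nominal middle of the +x keyway at the mouth, 28 mm from the socket's axis; its twin is at -x. Slots 11 mm wide, out to 33 mm from the axis, open at the top. The keyed ring really sits up to 0.35 rad off nominal either way, differently in each unit and not measured: feel or look for the slots. Lugs (9 mm wide) enter only within about 0.04 rad
- lock_dot (a point): Nominal place of one of two red dots on the ring, 29 mm from the axis, over the lock notches (off by the ring's unmeasured angle). Lugs below the ring turn only clockwise seen from above, 1.22 rad (70 degrees) from keyway to a hard stop; there a notch 4 mm deep in the ring's underside lets them spring up. Turning needs the cartridge's bottom 28 to 31.5 mm below the mouth
- spring_plate (a point): Top centre of the blue spring plate in the socket when at rest, 12 mm below the mouth. It resists with about 4 N at first and 0.4 N more per mm pressed, and bottoms hard after 19.5 mm (31.5 mm below the mouth), at about 12 N
- fresh_center (a point): Centre, half-way up, of the fresh cartridge: 116 mm tall, upright, about 250 g, z up its axis, alike after half a turn. From its bottom: base 44 mm across to 34 mm; white body 54 mm across to 80 mm; blue handle to 116 mm (22 to 58 mm above this point), a flat bar 46 mm long in x, 14 mm thick in y
- fresh_lug (a point): Tip of one of the fresh cartridge's two blue lugs, 30 mm from its axis on its +x side, 13 mm above its bottom; twin on the -x side, both in line with the handle. 9 mm wide, 6 mm high (10 to 16 mm above the bottom). The cartridge breaks if it and the purifier press on each other with more than 60 N
- purifier: White water purifier fixed on the table, 150 mm (x) by 130 mm (y) by 100 mm high, steel spout on its +x side reaching 109 mm from the centre, socket in the middle of its top. Origin: centre of its underside; z up
- spent_center (a point): Centre, half-way up (58 mm), of the spent cartridge: same shape, brown body and grey handle; to be left alone
- mug: White mug, 80 mm across, 85 mm high; origin at the centre of its underside; bystander
- bottle: Clear water bottle, 66 mm across, 190 mm high; origin at its underside; bystander
- food_jar: Pink and steel food jar, 88 mm across, 122 mm high; origin at its underside; bystander
- case: Orange chopstick case, 50 mm (x) by 180 mm (y) by 20 mm high; origin at its underside; bystander
- phone: Black phone lying flat, 150 mm (x) by 72 mm (y) by 9 mm; origin at its underside; bystander
- glass: Amber cup, 72 mm across, 90 mm high; origin at its underside; bystander
Things that resemble listed ones, but are neither listed nor needed, are in the scene too. Leave any green look-alike of the part that bears fresh_center alone. Leave any green look-alike of the purifier alone.

How it is judged:
On the way:
1. the fresh cartridge is pressed in against the spring, its lugs down through the keyways and below the ring (z of fresh_center in the frame of socket_mouth below 0.0305 m and horizontal distance between fresh_center and socket_mouth below 0.004 m and angle between the x axis of fresh_center and the x axis of purifier, either way round below 0.6 rad), for 0.05 s.
At the end, for the whole second after the job is handed in: The fresh cartridge stands released and at rest, locked in the socket: its lugs up in the lock notches (centre 32 to 36.5 mm above the mouth), within 4 mm of the socket's axis, upright within 0.06 rad, turned more than 0.8 rad from the keyways' nominal direction (z of fresh_center in the frame of socket_mouth between 0.032 and 0.0365 m and horizontal distance between fresh_center and socket_mouth below 0.004 m and angle between fresh_center's own z axis and vertical below 0.06 rad and angle between the x axis of fresh_center and the x axis of purifier, either way round above 0.8 rad and linear speed of fresh below 0.01 m/s); the robot touches nothing.
It fails at once if the purifier and the fresh cartridge press on each other with more than 60 N (contact force between fresh and purifier above 60 N).
It fails at once if the arm or fingers push on the purifier with more than 15 N (contact force between any of the fingers, the arm and purifier above 15 N).
It fails at once if the spent cartridge, mug, bottle, food jar, chopstick case, phone or cup is moved more than 15 mm (distance of any of spent_center, mug, bottle, food_jar, case, phone, glass from where it was at the start of the episode above 0.015 m).
It also fails if it takes over 72 s, if anything falls off the work surface, if the arm or the gripper's body presses on something with over 40 N, if the wrist force passes 120 N, or if a joint passes its speed limit or range.

## Working session

There is one attempt and no reset: what is moved stays moved. The work goes in short steps, Python scripts to look and compute and a tool call to move; the robot and the scene stay as the last step left them, time stands still between calls to the robot, and variables do not carry over. Pictures are saved under pics/ and viewed, about 8 in all and at most 12, crops included, and the job is handed in when it is done.

Besides the shell and the picture viewer there is one more tool, called as name(argument=value, ...) on one line, values as JSON. send_rows: Moves the arm, as the interface text tells. Its arguments: {"type":"object","properties":{"motion":{"type":"array","items":{"type":"object","properties":{"gripper":{"type":"number"},"travel":{"type":"array","items":{"type":"number"}},"rotation":{"type":"array","items":{"type":"number"}}}}},"newtons":{"type":"number"}},"required":["motion"]}

```bash
mkdir -p pics
cat > h.py <<'E'
from station import manip
import numpy as np, cv2
from scipy.spatial.transform import Rotation as R
def ray(cal,u,v):
    K=np.array([[cal['fx'],0,cal['cx']],[0,cal['fy'],cal['cy']],[0,0,1.]])
    p=cv2.undistortPoints(np.array([[[u,v]]],float),K,np.array([cal['k1'],0,0,0,0]))[0,0]
    T=np.array(cal['cam_to_world']); d=T[:3,:3]@np.array([p[0],p[1],1]); return T[:3,3],d
def at_z(cal,u,v,z):
    o,d=ray(cal,u,v); return o+d*(z-o[2])/d[2]
def proj(cal,P):
    T=np.array(cal['cam_to_world']); K=np.array([[cal['fx'],0,cal['cx']],[0,cal['fy'],cal['cy']],[0,0,1.]])
    c=(np.atleast_2d(P)-T[:3,3])@T[:3,:3]
    return cv2.projectPoints(c.reshape(-1,1,3),np.zeros(3),np.zeros(3),K,np.array([cal['k1'],0,0,0,0.]))[0][:,0]
def save(n,im,box=None,s=1):
    if box: im=im[box[1]:box[3],box[0]:box[2]]
    im=cv2.resize(im,None,fx=s,fy=s,interpolation=cv2.INTER_CUBIC); cv2.imwrite('pics/'+n,im[:,:,::-1])
E
python3 - <<'E'
from h import *
for n in('top','side'):
    im=manip.snapshot(n); np.save(n+'0.npy',im); save(n+'0.png',im,s=1.25)
    c=manip.calibration(n); print(n,{k:np.round(c[k],4).tolist() for k in c})
print(manip.sense())
E
```

```text
top {'fx': 510.5342, 'fy': 510.5342, 'cx': 314.2799, 'cy': 205.7418, 'k1': -0.0926, 'cam_to_world': [[0.0027, -0.9906, 0.1366, 0.3286], [-1.0, -0.0024, 0.0026, 0.0149], [-0.0023, -0.1366, -0.9906, 1.7239], [0.0, 0.0, 0.0, 1.0]]}
side {'fx': 503.7372, 'fy': 503.7372, 'cx': 318.8725, 'cy': 199.5806, 'k1': -0.1129, 'cam_to_world': [[-0.9677, -0.1362, 0.2121, 0.1725], [-0.2516, 0.4698, -0.8462, 1.5529], [0.0156, -0.8722, -0.4889, 0.9671], [0.0, 0.0, 0.0, 1.0]]}
{'t': 0.1, 'q': array([-1.28645740e+00,  5.28370090e-01,  1.43380775e+00,  3.00861259e-05,
        1.18142721e+00, -1.78500877e-01]), 'qd': array([-0.0002707 , -0.00067449, -0.00234236,  0.00018664, -0.00022044,
       -0.00031826]), 'tau': array([-5.96825448e-04, -4.43304563e+01, -1.78585839e+01, -2.52032996e-04,
        3.86376661e-03, -1.27629704e-06]), 'tcp_pos': array([ 0.27888002, -0.55850306,  0.1932228 ]), 'tool_rot': array([ 9.73342528e-01,  2.29354117e-01, -3.93302050e-05, -1.00552299e-03]), 'force': array([ 0.63034545, -0.08623565,  0.41397133]), 'ft_torque': array([-0.03852593,  0.03157174,  0.02774159]), 'finger_gap': 0.9985880810023521}
```

View pics/top0.png

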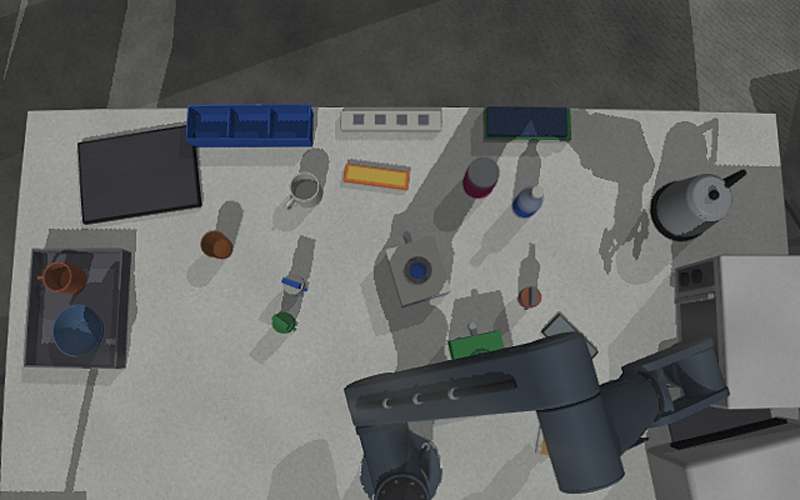

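View pics/side0.png

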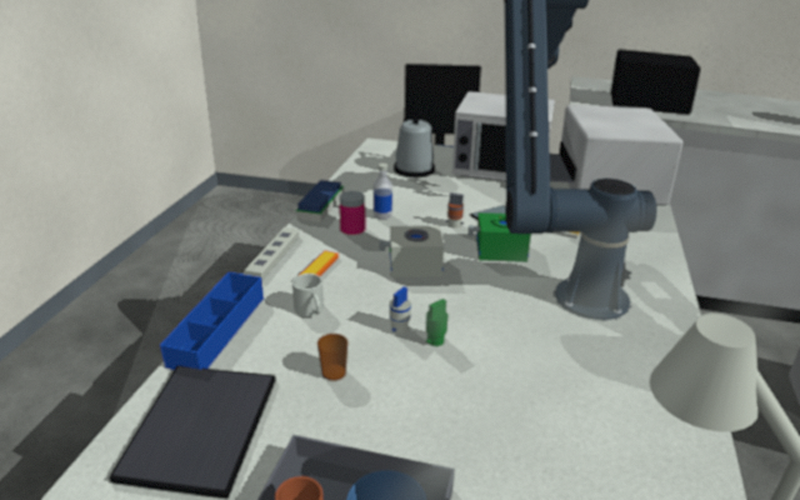

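Top view: the fresh cartridge (white, blue bar handle) is at about (293,285). Its green look-alike is at (284,323) and the spent one (brown) at (530,296). The white purifier's socket is at (417,270) and the green look-alike purifier at (478,345). The white and blue cartridge and the white purifier fit the description. I'll confirm both in one enlarged crop.

Run:
```python
from h import *
im=np.load('top0.npy')
a=im[205:275,205:265]; b=im[180:250,300:370]
c=np.hstack([cv2.resize(x,None,fx=6,fy=6,interpolation=cv2.INTER_CUBIC) for x in(a,b)])
save('c1.png',c)
```

```text
(no output)
```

View pics/c1.png

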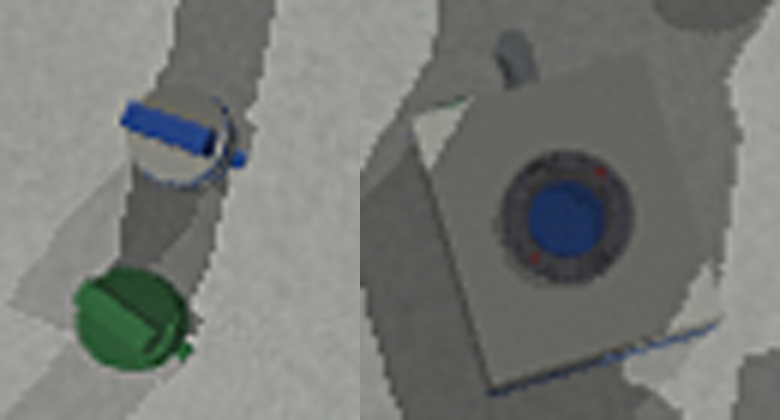

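```bash
cat > fit.py <<'E'
from h import *
from scipy.optimize import minimize
def hullmask(cal,P,box,S=8):
    x0,y0,x1,y1=box; uv=(proj(cal,P)-[x0-.5,y0-.5])*S-.5
    m=np.zeros(((y1-y0)*S,(x1-x0)*S),np.float32)
    cv2.fillConvexPoly(m,np.round(cv2.convexHull(uv.astype(np.float32))*16).astype(int),1,shift=4)
    return cv2.resize(m,None,fx=1/S,fy=1/S,interpolation=cv2.INTER_AREA)
def handle(x,y,yaw,dz=0):
    B=np.array([[a*.023,b*.007,z] for a in(-1,1) for b in(-1,1) for z in(.080,.116)])
    B[:,:2]=B[:,:2]@np.array([[np.cos(yaw),np.sin(yaw)],[-np.sin(yaw),np.cos(yaw)]])
    return B+[x,y,dz]
def blueness(im): 
    f=im.astype(np.float32); return np.clip((f[:,:,2]-f[:,:,0])/90,0,1)
E
python3 - <<'E'
from fit import *
ct,cs=manip.calibration('top'),manip.calibration('side'); T=np.load('top0.npy');S=np.load('side0.npy')
bt=(222,219,243,232); 
p=at_z(ct,234,228,.1);print('guess',p)
uv=proj(cs,[p[0],p[1],.098])[0].round().astype(int);print('side uv',uv)
bs=(uv[0]-14,uv[1]-10,uv[0]+14,uv[1]+7)
def data(im,b): 
    q=blueness(im)[b[1]:b[3],b[0]:b[2]]; return q
dt,ds=data(T,bt),data(S,bs)
print((dt*9).astype(int));print((ds*9).astype(int))
def cost(v,use):
    e=0
    if 't' in use: e+=((hullmask(ct,handle(*v),bt)-(dt>.0)*np.minimum(dt*1.3,1))**2).sum()
    if 's' in use: e+=((cv2.GaussianBlur(hullmask(cs,handle(*v),bs),(0,0),.7)-np.minimum(ds*1.3,1))**2).sum()
    return e
for use in('t','s','ts'):
    best=min((minimize(cost,[p[0],p[1],y],args=(use,),method='Nelder-Mead',options=dict(initial_simplex=np.array([[p[0],p[1],y],[p[0]+.006,p[1],y],[p[0],p[1]+.006,y],[p[0],p[1],y+.3]]))) for y in(-.9,-1.3,-1.7,-2.1)),key=lambda r:r.fun)
    print(use,best.x,best.fun)
# dots
for n,im,c,b in(('top',T,ct,(318,200,350,232)),('side',S,cs,(322,178,346,200))):
    f=im.astype(np.float32)[b[1]:b[3],b[0]:b[2]]; r=np.clip(f[:,:,0]-f[:,:,1:].max(2)-10,0,None)
    k,l,st,ce=cv2.connectedComponentsWithStats((r>0).astype(np.uint8))
    for i in range(1,k):
        ys,xs=np.where(l==i); w=r[ys,xs]; u,v=(xs*w).sum()/w.sum()+b[0],(ys*w).sum()/w.sum()+b[1]
        print(n,'dot',round(u,2),round(v,2),len(ys),w.sum(),at_z(c,u,v,.106))
    # blue plate
    q=data(im,b);q[q<.2]=0
    ys,xs=np.indices(q.shape); u,v=(xs*q).sum()/q.sum()+b[0],(ys*q).sum()/q.sum()+b[1]
    print(n,'plate',u,v,at_z(c,u,v,.094),at_z(c,u,v,.106))
E
```

```text
guess [0.47998405 0.2759345  0.1       ]
side uv [322 237]
[[0 0 0 0 0 0 0 0 0 0 0 0 0 0 0 0 0 0 0 0 0]
 [0 0 0 0 0 0 0 0 0 0 0 0 0 0 0 0 0 0 0 0 0]
 [0 0 0 0 1 1 0 0 0 0 0 0 0 0 0 0 0 0 1 1 0]
 [0 0 0 0 5 7 4 0 0 0 0 0 0 0 0 0 0 0 0 0 1]
 [0 0 0 0 9 9 9 7 7 5 0 0 0 0 0 0 0 0 0 0 3]
 [0 0 0 5 9 9 9 9 9 9 7 7 5 0 0 0 0 0 0 0 1]
 [0 0 0 8 9 9 9 9 9 9 9 9 9 7 7 5 0 0 0 0 2]
 [0 0 0 0 4 9 9 9 9 9 9 9 9 9 9 9 7 5 0 0 1]
 [0 0 0 0 0 0 0 7 9 9 9 9 9 9 9 9 9 8 3 1 0]
 [0 0 0 0 0 0 0 0 0 0 7 9 9 9 9 9 9 6 3 0 0]
 [0 0 0 0 0 0 0 0 0 0 0 0 0 7 9 9 8 3 2 0 3]
 [0 0 0 0 0 0 0 0 0 0 0 0 0 0 0 7 6 3 3 0 5]
 [0 0 0 0 0 0 0 0 0 0 0 0 0 0 0 0 0 0 0 1 1]]
[[0 0 0 0 0 0 0 0 0 0 0 0 0 0 0 0 0 0 0 0 0 0 0 0 0 0 0 0]
 [0 0 0 0 0 0 0 0 0 0 0 0 0 0 1 1 1 0 0 0 0 0 0 0 0 0 0 0]
 [0 0 0 0 0 0 0 0 0 0 0 0 0 2 4 5 4 2 0 0 0 0 0 0 0 0 0 0]
 [0 0 0 0 0 0 0 0 0 0 0 1 3 5 9 9 8 5 1 0 0 0 0 0 0 0 0 0]
 [0 0 0 0 0 0 0 0 0 0 1 4 6 9 9 9 9 7 2 0 0 0 0 0 0 0 0 0]
 [0 0 0 0 0 0 0 0 0 2 5 8 9 9 9 9 9 7 2 0 0 0 0 0 0 0 0 0]
 [0 0 0 0 0 0 0 0 2 6 9 9 9 9 9 9 9 6 2 0 0 0 0 0 0 0 0 0]
 [0 0 0 0 0 0 0 2 6 9 9 9 9 9 9 9 9 6 2 0 
[... 401 characters left out ...]
8 5 2 0 0 0 0 0 0 0 0 0 0 0]
 [0 0 0 0 0 0 2 5 6 7 9 9 9 8 5 2 0 0 0 0 0 0 0 0 0 0 0 0]
 [0 0 0 0 0 0 2 5 6 8 9 9 8 5 1 0 0 0 0 0 0 0 0 0 0 0 0 0]]
t [ 0.48643626  0.28048633 -1.91004523] 3.87412428855896
s [ 0.48574076  0.27817535 -1.83895922] 1.0649110078811646
ts [ 0.48624092  0.28005358 -1.89489885] 6.625678539276123
top dot 339.65 208.17 3 71.0 [ 0.54404179 -0.06196495  0.106     ]
top dot 328.7 222.5 4 70.0 [ 0.49791422 -0.02690799  0.106     ]
top plate 333.78946713116414 216.14401384189418 [ 0.51973811 -0.04359802  0.094     ] [ 0.51833104 -0.04316744  0.106     ]
side plate 332.8382559815448 188.554149086629 [ 0.52273193 -0.05327885  0.094     ] [ 0.5179174  -0.03120191  0.106     ]
```

send_rows(motion=[{"gripper": 45,"travel": [0,0,-12],"rotation": [0,0,-6.4]},{"gripper": 45,"travel": [0,0,-12],"rotation": [0,0,-6.4]},{"gripper": 45,"travel": [0,0,-12],"rotation": [0,0,-6.4]},{"gripper": 45,"travel": [0,0,-12],"rotation": [0,0,-6.4]},{"gripper": 45,"travel": [0,0,-12],"rotation": [0,0,-6.4]},{"gripper": 45,"travel": [0,0,-12],"rotation": [0,0,-6.4]},{"gripper": 45,"travel": [0,0,-12],"rotation": [0,0,-6.4]},{"gripper": 45,"travel": [30,-2.5,0]},{"gripper": 45,"travel": [30,-2.5,0]},{"gripper": 45,"travel": [30,-2.5,0]},{"gripper": 45,"travel": [30,-2.5,0]},{"gripper": 45,"travel": [30,-2.5,0]}], newtons=40)

```text
validation failed for argument at $.mo...
```

send_rows(motion=[{"gripper": 45,"travel": [30,-2.5,0]},{"gripper": 45,"travel": [30,-2.5,0]},{"gripper": 45,"travel": [30,-2.5,0]},{"gripper": 45,"travel": [30,-2.5,0]},{"gripper": 45,"travel": [30,-2.5,0]},{"gripper": 45,"travel": [30,-2.5,0]},{"gripper": 45,"travel": [30,-2.5,0]},{"gripper": 45,"travel": [30,-2.5,0]},{"gripper": 45,"travel": [30,-2.5,0]},{"gripper": 45,"travel": [30,-2.5,0]},{"gripper": 45,"travel": [30,-2.5,0]},{"gripper": 45,"travel": [30,-2.5,0]}])

```text
validation failed for argument at $.mo...
```

send_rows(motion=[{"gripper": 45,"travel": [30,-2.5,0]},{"gripper": 45,"travel": [30,-2.5,0]},{"gripper": 45,"travel": [30,-2.5,0]},{"gripper": 45,"travel": [30,-2.5,0]},{"gripper": 45,"travel": [30,-2.5,0]},{"gripper": 45,"travel": [30,-2.5,0]},{"gripper": 45,"travel": [30,-2.5,0]},{"gripper": 45,"travel": [30,-2.5,0]},{"gripper": 45,"travel": [30,-2.5,0]},{"gripper": 45,"travel": [30,-2.5,0]},{"gripper": 45,"travel": [0,0,0]},{"gripper": 45,"travel": [0,0,0]}])

```text
validation failed for argument at $.mo...
```

```bash
cat >> h.py <<'E'
def st():
    s=manip.sense(); M=R.from_quat(s['tool_rot']).as_matrix(); a=np.arctan2(M[1,0],M[0,0])
    return s,M,a
def go(x,y,z,a_t):
    s,M,a=st(); c=np.array([np.cos(a_t),np.sin(a_t)])
    d=np.array([x,y,z])-s['tcp_pos']; print('t %.2f tcp'%s['t'],s['tcp_pos'].round(4),'a %.4f'%a,'tilt',M[:,2].round(4),'F',s['force'].round(1),'gap mm %.1f'%(s['finger_gap']*85.4))
    print('unrot travel mm (current axes)',(M.T@d*1000).round(1),'in target axes',(1000*np.array([d[:2]@c,d[0]*c[1]-d[1]*c[0],-d[2]])).round(1),'rotz deg %.2f'%np.degrees(a-a_t))
E
python3 -c "
from h import *
go(.486,.280,.160,1.245)"
```

```text
t 0.10 tcp [ 0.2789 -0.5585  0.1932] a 0.4628 tilt [-5.0e-04  1.9e-03 -1.0e+00] F [ 0.6 -0.1  0.4] gap mm 85.3
unrot travel mm (current axes) [ 559.7 -657.7   34.7] in target axes [860.7 -72.1  33.2] rotz deg -44.82
```

send_rows(motion=[{"gripper": 45,"travel": [0,0,-12],"rotation": [0,0,-6.4]},{"gripper": 45,"travel": [0,0,-12],"rotation": [0,0,-6.4]},{"gripper": 45,"travel": [0,0,-12],"rotation": [0,0,-6.4]},{"gripper": 45,"travel": [0,0,-12],"rotation": [0,0,-6.4]},{"gripper": 45,"travel": [0,0,-12],"rotation": [0,0,-6.4]},{"gripper": 45,"travel": [0,0,-12],"rotation": [0,0,-6.4]},{"gripper": 45,"travel": [0,0,-12],"rotation": [0,0,-6.4]},{"gripper": 45,"travel": [30,-2.5,0],"rotation": [0,0,0]},{"gripper": 45,"travel": [35,-3,0],"rotation": [0,0,0]},{"gripper": 45,"travel": [35,-3,0],"rotation": [0,0,0]},{"gripper": 45,"travel": [35,-3,0],"rotation": [0,0,0]},{"gripper": 45,"travel": [35,-3,0],"rotation": [0,0,0]}], newtons=40)

```text
t: 1.1
tcp_pos: [0.3197, -0.3916, 0.2776]
tool_rot: [0.813, 0.583, 0.0, -0.001]
force: [0.9, 0.2, 0.3]
finger_gap: 0.526
```

send_rows(motion=[{"gripper": 45,"travel": [35,-3,0],"rotation": [0,0,0]},{"gripper": 45,"travel": [35,-3,0],"rotation": [0,0,0]},{"gripper": 45,"travel": [35,-3,0],"rotation": [0,0,0]},{"gripper": 45,"travel": [35,-3,0],"rotation": [0,0,0]},{"gripper": 45,"travel": [35,-3,0],"rotation": [0,0,0]},{"gripper": 45,"travel": [35,-3,0],"rotation": [0,0,0]},{"gripper": 45,"travel": [35,-3,0],"rotation": [0,0,0]},{"gripper": 45,"travel": [35,-3,0],"rotation": [0,0,0]},{"gripper": 45,"travel": [35,-3,0],"rotation": [0,0,0]},{"gripper": 45,"travel": [35,-3,0],"rotation": [0,0,0]},{"gripper": 45,"travel": [35,-3,0],"rotation": [0,0,0]},{"gripper": 45,"travel": [35,-3,0],"rotation": [0,0,0]}])

```text
t: 2.1
tcp_pos: [0.4199, 0.0177, 0.278]
tool_rot: [0.813, 0.583, -0.0, -0.0]
force: [0.1, -0.7, 0.8]
finger_gap: 0.528
```

send_rows(motion=[{"gripper": 45,"travel": [35,-3,0],"rotation": [0,0,0]},{"gripper": 45,"travel": [35,-3,0],"rotation": [0,0,0]},{"gripper": 45,"travel": [35,-3,0],"rotation": [0,0,0]},{"gripper": 45,"travel": [35,-3,0],"rotation": [0,0,0]},{"gripper": 45,"travel": [35,-3,0],"rotation": [0,0,0]},{"gripper": 45,"travel": [35,-3,0],"rotation": [0,0,0]},{"gripper": 45,"travel": [30,-2.5,0],"rotation": [0,0,0]},{"gripper": 45,"travel": [20,-1,0],"rotation": [0,0,0]},{"gripper": 45,"travel": [0,0,0],"rotation": [0,0,0]},{"gripper": 45,"travel": [0,0,0],"rotation": [0,0,0]}])

```text
t: 2.93
tcp_pos: [0.4826, 0.2696, 0.2773]
tool_rot: [0.812, 0.584, -0.001, -0.0]
force: [-0.7, -0.2, -0.3]
finger_gap: 0.526
```

Run:
```python
from h import *
go(.486,.280,.160,1.245)
im=manip.snapshot('top'); np.save('top1.npy',im); save('top1.png',im,(190,170,370,280),4.4)
```

```text
t 2.93 tcp [0.4826 0.2696 0.2773] a 1.2469 tilt [-0.0015 -0.001  -1.    ] F [-0.7 -0.2 -0.3] gap mm 44.9
unrot travel mm (current axes) [ 11.1   0.  117.3] in target axes [ 1.100e+01 -1.000e-01  1.173e+02] rotz deg 0.11
```

View pics/top1.png

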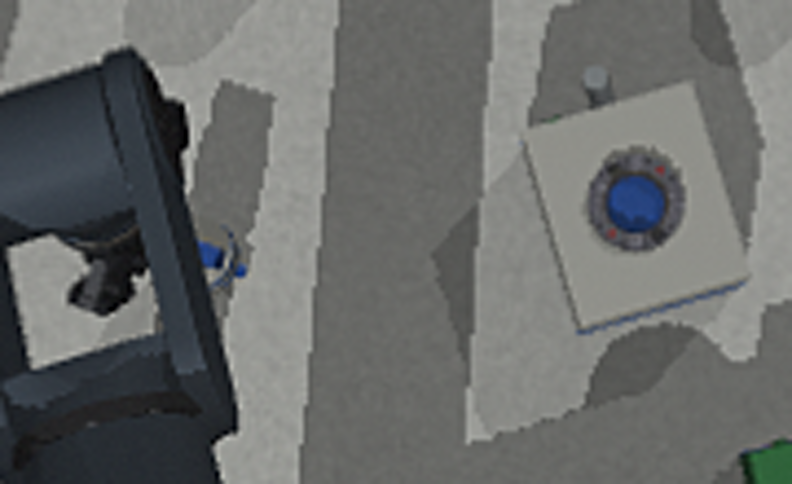

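The lit view now shows the ring's red dots at crop (660,172) and (613,232), and the dark keyway slots near (613,168) and (662,237). I'll measure both on the ring.

Run:
```python
from fit import *
c=manip.calibration('top')
ims=[np.load('top1.npy').astype(np.float32)]+[manip.snapshot('top').astype(np.float32) for _ in range(2)]
im=np.mean(ims,0)
b=(318,198,350,232); f=im[b[1]:b[3],b[0]:b[2]]
r=np.clip(f[:,:,0]-f[:,:,1:].max(2)-8,0,None); k,l,_,_=cv2.connectedComponentsWithStats((r>0).astype(np.uint8))
D=[]
for i in range(1,k):
    ys,xs=np.where(l==i); w=r[ys,xs]; u,v=(xs*w).sum()/w.sum()+b[0],(ys*w).sum()/w.sum()+b[1]
    P=at_z(c,u,v,.106); D.append(P); print('dot',u,v,w.sum(),P)
# outer ring edge fit + slots : residual rendering by polar sampling
cen=(D[0]+D[-1])/2; d=D[0]-D[-1]; print('mid',cen,'ang',np.arctan2(d[1],d[0]),np.linalg.norm(d))
g=im.mean(2); blue=blueness(im)
th=np.linspace(0,2*np.pi,72,endpoint=False)
def samp(img,r,z,ce):
    P=np.c_[ce[0]+r*np.cos(th),ce[1]+r*np.sin(th),np.full(72,z)]; uv=proj(c,P).astype(np.float32)
    return cv2.remap(img,uv[:,0].copy(),uv[:,1].copy(),cv2.INTER_CUBIC).ravel()
pr=np.mean([samp(g,r,.106,cen) for r in(.026,.028,.030)],0)
for t,p in zip(th,pr): print('%.2f:%.0f'%(t,p),end=' ')
# ring outer-edge: gradient location per angle
rr=np.arange(.02,.045,.0005)
A=np.array([samp(g,r,.106,cen) for r in rr]); e=rr[np.argmax(np.diff(A,axis=0),0)]
M=np.c_[np.cos(th),np.sin(th),np.ones(72)]; ok=np.abs(e-np.median(e))<.004
print('\nring off',np.linalg.lstsq(M[ok],e[ok],rcond=None)[0],ok.sum())
B=np.array([samp(blue,r,.094,cen) for r in np.arange(.01,.035,.0005)]); e=np.arange(.01,.035,.0005)[np.argmin(np.diff(B,axis=0),0)]
print('plate edge (z .094)',e.round(4)[::6])
```

```text
dot 339.63569866050943 208.20293483638025 136.33331 [ 0.54393229 -0.06192552  0.106     ]
dot 328.6657753739066 222.51069520712886 124.66667 [ 0.49787973 -0.02679894  0.106     ]
mid [ 0.52090601 -0.04436223  0.106     ] ang -0.651611202574109 0.0579198981216656
0.00:102 0.09:95 0.17:80 0.26:72 0.35:73 0.44:60 0.52:51 0.61:45 0.70:48 0.79:69 0.87:84 0.96:81 1.05:86 1.13:104 1.22:102 1.31:90 1.40:83 1.48:88 1.57:91 1.66:85 1.75:86 1.83:88 1.92:88 2.01:86 2.09:81 2.18:79 2.27:85 2.36:85 2.44:78 2.53:76 2.62:85 2.71:85 2.79:80 2.88:81 2.97:92 3.05:99 3.14:101 3.23:110 3.32:83 3.40:75 3.49:74 3.58:51 3.67:45 3.75:45 3.84:51 3.93:73 4.01:81 4.10:80 4.19:87 4.28:87 4.36:90 4.45:90 4.54:88 4.63:91 4.71:86 4.80:88 4.89:95 4.97:87 5.06:84 5.15:84 5.24:78 5.32:74 5.41:83 5.50:83 5.59:78 5.67:76 5.76:81 5.85:86 5.93:79 6.02:75 6.11:86 6.20:98 
ring off [0.00057857 0.00020842 0.03632214] 60
plate edge (z .094) [0.02   0.0205 0.021  0.0195 0.0215 0.02   0.0205 0.021  0.021  0.0205
 0.019  0.0195]
```

send_rows(motion=[{"gripper": 45,"travel": [6,0,20],"rotation": [0,0,0]},{"gripper": 45,"travel": [5,0,30],"rotation": [0,0,0]},{"gripper": 45,"travel": [0,0,30],"rotation": [0,0,0]},{"gripper": 45,"travel": [0,0,30],"rotation": [0,0,0]},{"gripper": 45,"travel": [0,0,25],"rotation": [0,0,0]},{"gripper": 45,"travel": [0,0,15],"rotation": [0,0,0]},{"gripper": 45,"travel": [0,0,0],"rotation": [0,0,0]}])

```text
t: 3.67
tcp_pos: [0.4839, 0.2771, 0.1249]
tool_rot: [0.813, 0.582, -0.004, -0.001]
force: [0.5, -0.8, -0.4]
finger_gap: 0.527
```

Run:
```python
from h import *
go(.4862,.280,.085,1.245)
im=manip.snapshot('side'); np.save('side1.npy',im); save('side1.png',im,(280,170,400,290),5)
```

```text
t 3.67 tcp [0.4839 0.2771 0.1249] a 1.2427 tilt [-0.0077 -0.0028 -1.    ] F [ 0.5 -0.8 -0.4] gap mm 45.0
unrot travel mm (current axes) [ 3.7  1.5 39.9] in target axes [ 3.5  1.3 39.9] rotz deg -0.13
```

View pics/side1.png

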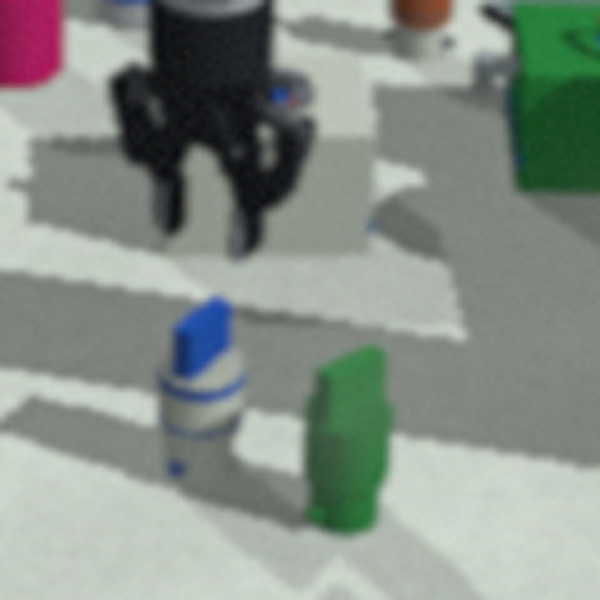

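Run:
```python
from h import *
go(.4862,.280,.085,1.245)
c=manip.calibration('side'); s=manip.sense()
for P in(s['tcp_pos'],[.486,.28,.116],[.486,.28,0]): q=proj(c,np.array(P))[0]; print(q,(q-[280,170]+.5)*5)
im=manip.snapshot('side'); save('side1b.png',im,(280,170,400,290),5)
```

```text
t 3.72 tcp [0.4854 0.2778 0.1268] a 1.2429 tilt [-0.0041 -0.0015 -1.    ] F [0.3 0.5 0.7] gap mm 45.1
unrot travel mm (current axes) [ 2.5  0.2 41.8] in target axes [ 2.3  0.1 41.8] rotz deg -0.12
[320.46252779 229.10450317] [204.81263895 298.02251587]
[320.03780001 232.39511882] [202.68900007 314.4755941 ]
[319.43316314 262.67863721] [199.66581569 465.89318604]
```

View pics/side1b.png

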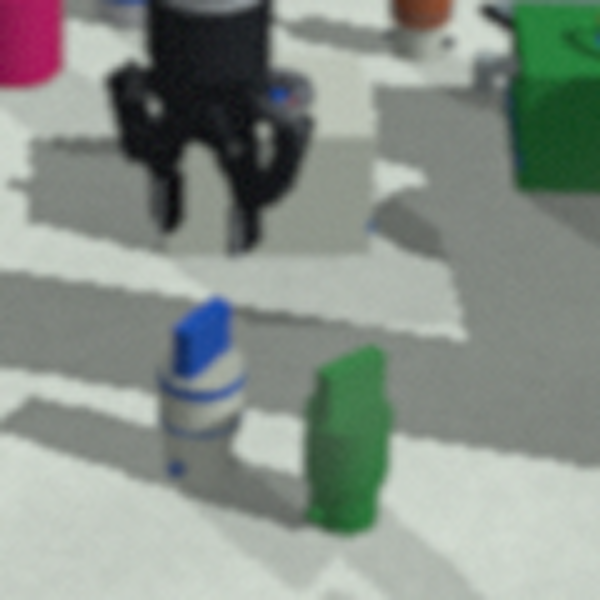

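The fingertips appear about 11 px above where the reported TCP projects, at crop (205,240) against (205,298). Before descending I'll diff against the first side picture to find the true finger silhouette.

Run:
```python
from h import *
a=np.load('side0.npy').astype(int);b=np.load('side1.npy').astype(int)
d=np.abs(a-b).max(2)[205:240,300:342]
for i,r in enumerate(d): print(205+i,''.join('#' if x>50 else '+' if x>20 else '.' if x>10 else ' ' for x in r))
c=manip.calibration('side'); s,M,an=st()
for o in(-.03,.03):
  for z in (0,-.02,-.06): print(o,z,proj(c,s['tcp_pos']+M@[0,o,z])[0].round(1))
```

```text
205  ... .   .+###### ++++++.+#############+.+
206        .. +###### +++++++ +############ ++
207 ..   .    +++#### +++++++.+###########+ ++
208 .     .   +++###+ +++++++++##########+ +++
209  .    . . +++###+ ++++++++ #########+..+++
210  .   .  . +++###+ ++++++++ +#######+..++++
211    ...    +++###+ ++++++++ +#####++ ++++++
212 .         ++++##+ ++++++++ ++###+ .+++++++
213        .. .+++##+ ++++++++ ++###+.++++++++
214   . .  .  .+++##+.++++++++ ++###+.++++++++
215   .        .++#+.+++++++++ .+###+.++++++++
216 .  .     .  .++..+++++++++ .+###.+++++++++
217 ++..    .      ++++++++++.  +###.+++++++++
218 ++++..   .  .++++++++++++. .+##+ +++++++++
219 +++++++++.  .++++++++++++.  +++.++++++++++
220 ..++++###+++++++++######+.  ++ ++#+####+##
221 ....+++##################++..++###########
222 ......++###################+##############
223 ........++################################
224 ...... ..+++##############################
225 ...........+++############################
226      ........++++#########################
227 +++++.      ....++++######################
228 #####+++++++.     .++++++#################
229 ############++++++.  . .++++++++++++++++++
230 ##################++.  ..      ...........
231 ##################++. ....+++++.       ...
232 #################+++. .. ++####+++++++.   
233 ################++..... .++###########++++
234 ###############++.....  .++###############
235 ##############++. .. ... ++###############
236 ##############++.    ..  ++###############
237 ##############++   ..  . ++###############
238 ##############++  .. ..  ++###############
239 #############++.. .  ..   ++##############
-0.03 0 [328.2 231.8]
-0.03 -0.02 [328.4 226.2]
-0.03 -0.06 [328.7 215. ]
0.03 0 [311.9 225.8]
0.03 -0.02 [312.  220.3]
0.03 -0.06 [312.1 209.2]
```

send_rows(motion=[{"gripper": 4,"travel": [0,0,0],"rotation": [0,0,0]},{"gripper": 4,"travel": [0,0,0],"rotation": [0,0,0]},{"gripper": 4,"travel": [0,0,0],"rotation": [0,0,0]},{"gripper": 4,"travel": [0,0,0],"rotation": [0,0,0]},{"gripper": 4,"travel": [0,0,0],"rotation": [0,0,0]},{"gripper": 4,"travel": [0,0,0],"rotation": [0,0,0]},{"gripper": 4,"travel": [0,0,0],"rotation": [0,0,0]}])

```text
t: 4.35
tcp_pos: [0.4867, 0.2796, 0.1283]
tool_rot: [0.812, 0.583, 0.0, 0.0]
force: [0.5, -0.8, 0.9]
finger_gap: 0.047
```

Run:
```python
from h import *
go(.4862,.280,.085,1.245)
im=manip.snapshot('side'); t=manip.snapshot('top'); np.save('side2.npy',im);np.save('top2.npy',t)
cs,ct=manip.calibration('side'),manip.calibration('top'); p=manip.sense()['tcp_pos']
A=cv2.resize(im[170:250,280:360],None,fx=5,fy=5,interpolation=cv2.INTER_CUBIC)
B=cv2.resize(t[190:270,195:275],None,fx=5,fy=5,interpolation=cv2.INTER_CUBIC)
for I,c,o in((A,cs,(280,170)),(B,ct,(195,190))):
    for z in(0,.035): 
        q=(proj(c,p+[0,0,z])[0]-o+.5)*5; cv2.circle(I,tuple(int(x) for x in q),3,(255,255,0) if z==0 else (0,255,255),1)
save('c2.png',np.hstack([A,B]))
```

```text
t 4.35 tcp [0.4867 0.2796 0.1283] a 1.2449 tilt [ 3.e-04  1.e-04 -1.e+00] F [ 0.5 -0.8  0.9] gap mm 4.0
unrot travel mm (current axes) [ 0.2 -0.6 43.3] in target axes [ 0.3 -0.6 43.3] rotz deg -0.01
```

View pics/c2.png

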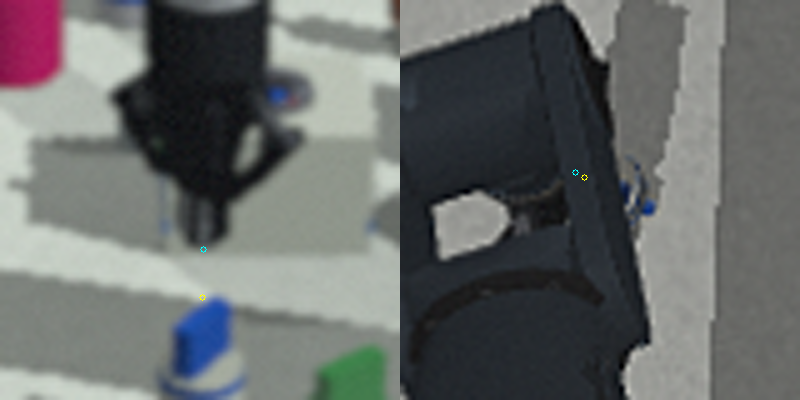

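send_rows(motion=[{"gripper": 45,"travel": [0,0,0],"rotation": [0,0,0]},{"gripper": 45,"travel": [0,0,0],"rotation": [0,0,0]},{"gripper": 45,"travel": [0,0,0],"rotation": [0,0,0]},{"gripper": 45,"travel": [0,0,0],"rotation": [0,0,0]},{"gripper": 45,"travel": [0,-0.5,10],"rotation": [0,0,0]},{"gripper": 45,"travel": [0,0,8],"rotation": [0,0,0]},{"gripper": 45,"travel": [0,0,8],"rotation": [0,0,0]},{"gripper": 45,"travel": [0,0,8],"rotation": [0,0,0]},{"gripper": 45,"travel": [0,0,7],"rotation": [0,0,0]},{"gripper": 45,"travel": [0,0,0],"rotation": [0,0,0]}])

```text
t: 5.28
tcp_pos: [0.4848, 0.2791, 0.085]
tool_rot: [0.813, 0.583, -0.002, -0.001]
force: [-0.5, 0.1, -0.6]
finger_gap: 0.528
```

send_rows(motion=[{"gripper": 8,"travel": [0,0,0],"rotation": [0,0,0]},{"gripper": 8,"travel": [0,0,0],"rotation": [0,0,0]},{"gripper": 8,"travel": [0,0,0],"rotation": [0,0,0]},{"gripper": 8,"travel": [0,0,0],"rotation": [0,0,0]},{"gripper": 8,"travel": [0,0,0],"rotation": [0,0,0]},{"gripper": 8,"travel": [0,0,0],"rotation": [0,0,0]}], newtons=20)

```text
t: 5.78
tcp_pos: [0.4864, 0.2797, 0.0875]
tool_rot: [0.813, 0.583, 0.0, 0.0]
force: [-0.1, 0.3, -0.2]
finger_gap: 0.094
```

Run:
```python
from h import *
go(.4862,.280,.085,1.245)
im=manip.snapshot('side'); np.save('side3.npy',im);save('side3.png',im,(280,170,380,290),5)
```

```text
t 5.78 tcp [0.4864 0.2797 0.0875] a 1.2447 tilt [ 7.e-04  2.e-04 -1.e+00] F [-0.1  0.3 -0.2] gap mm 8.0
unrot travel mm (current axes) [ 0.2 -0.3  2.5] in target axes [ 0.2 -0.3  2.5] rotz deg -0.02
```

View pics/side3.png

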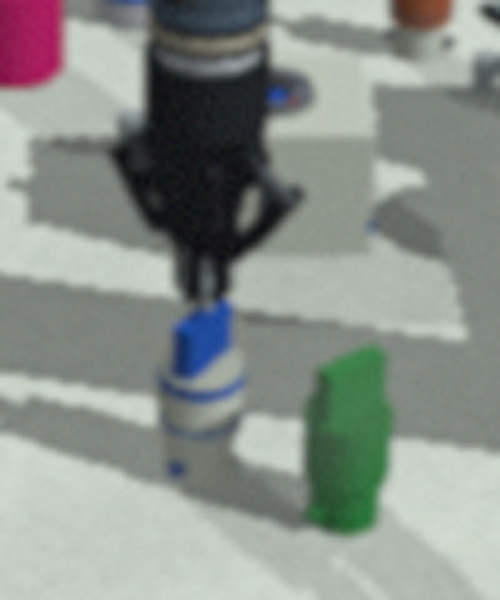

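The gap closed to 8 mm without touching anything. The side view shows the tips (205,300) just above the handle top (203,315), so they sit roughly 35–40 mm higher than the reported TCP implies. I'll open, descend in small steps while watching the force, and find the handle by touch.

send_rows(motion=[{"gripper": 45,"travel": [0,0,0],"rotation": [0,0,0]},{"gripper": 45,"travel": [0,0,0],"rotation": [0,0,0]},{"gripper": 45,"travel": [0,0,0],"rotation": [0,0,0]},{"gripper": 45,"travel": [0,0,0],"rotation": [0,0,0]},{"gripper": 45,"travel": [0,0,6],"rotation": [0,0,0]},{"gripper": 45,"travel": [0,0,6],"rotation": [0,0,0]},{"gripper": 45,"travel": [0,0,6],"rotation": [0,0,0]},{"gripper": 45,"travel": [0,0,6],"rotation": [0,0,0]},{"gripper": 45,"travel": [0,0,4],"rotation": [0,0,0]},{"gripper": 45,"travel": [0,0,0],"rotation": [0,0,0]},{"gripper": 45,"travel": [0,0,0],"rotation": [0,0,0]}])

```text
t: 6.75
tcp_pos: [0.4859, 0.2795, 0.0586]
tool_rot: [0.813, 0.583, -0.0, -0.0]
force: [1.0, 0.5, 0.4]
finger_gap: 0.528
```

Run:
```python
from h import *
go(.4862,.280,.055,1.245)
im=manip.snapshot('side'); np.save('side4.npy',im);save('side4.png',im,(280,170,380,290),5)
```

```text
t 6.75 tcp [0.4859 0.2795 0.0586] a 1.2447 tilt [-1.e-03 -3.e-04 -1.e+00] F [1.  0.5 0.4] gap mm 45.1
unrot travel mm (current axes) [0.5 0.1 3.6] in target axes [0.5 0.1 3.6] rotz deg -0.02
```

View pics/side4.png

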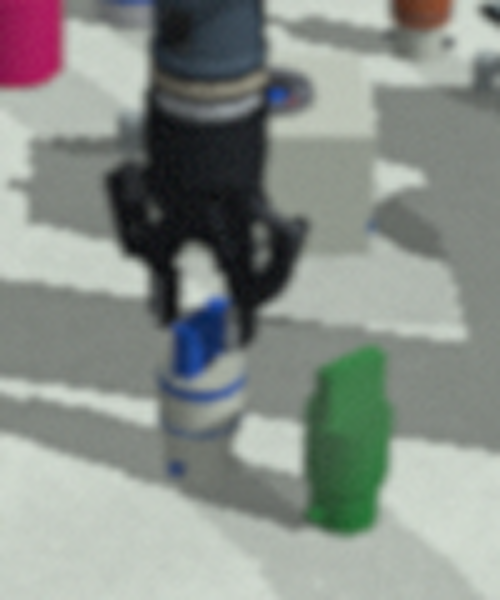

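send_rows(motion=[{"gripper": 45,"travel": [0,0,3],"rotation": [0,0,0]},{"gripper": 45,"travel": [0,0,3],"rotation": [0,0,0]},{"gripper": 45,"travel": [0,0,3],"rotation": [0,0,0]},{"gripper": 45,"travel": [0,0,2],"rotation": [0,0,0]},{"gripper": 45,"travel": [0,0,0],"rotation": [0,0,0]},{"gripper": 45,"travel": [0,0,0],"rotation": [0,0,0]}])

```text
t: 7.3
tcp_pos: [0.4861, 0.2796, 0.0479]
tool_rot: [0.812, 0.583, -0.0, -0.0]
force: [0.3, -0.3, 0.3]
finger_gap: 0.529
```

send_rows(motion=[{"gripper": 8,"travel": [0,0,0],"rotation": [0,0,0]},{"gripper": 8,"travel": [0,0,0],"rotation": [0,0,0]},{"gripper": 8,"travel": [0,0,0],"rotation": [0,0,0]},{"gripper": 8,"travel": [0,0,0],"rotation": [0,0,0]},{"gripper": 8,"travel": [0,0,0],"rotation": [0,0,0]},{"gripper": 8,"travel": [0,0,0],"rotation": [0,0,0]}], newtons=30)

```text
t: 7.8
tcp_pos: [0.4861, 0.2797, 0.0482]
tool_rot: [0.813, 0.583, 0.0, -0.0]
force: [-0.2, 0.5, 0.8]
finger_gap: 0.155
```

Run:
```python
from h import *
go(.4862,.280,.055,1.245); print(manip.sense()['ft_torque'])
im=manip.snapshot('side'); np.save('side5.npy',im)
```

```text
t 7.80 tcp [0.4861 0.2797 0.0482] a 1.2447 tilt [-0.  0. -1.] F [-0.2  0.5  0.8] gap mm 13.2
unrot travel mm (current axes) [ 0.3 -0.1 -6.8] in target axes [ 0.3 -0.1 -6.8] rotz deg -0.02
[0.01532619 0.01841053 0.00769586]
```

Gap stopped at 13.2 mm on the 14 mm handle, so it is grasped. Next: lift, turn to the keyway angle (0.57 rad) and carry to the socket.

send_rows(motion=[{"gripper": 8,"travel": [0,0,0],"rotation": [0,0,0]},{"gripper": 8,"travel": [0,0,-5],"rotation": [0,0,0]},{"gripper": 8,"travel": [0,0,-15],"rotation": [0,0,0]},{"gripper": 8,"travel": [0,0,-20],"rotation": [0,0,0]},{"gripper": 8,"travel": [0,0,-25],"rotation": [0,0,0]},{"gripper": 8,"travel": [0,0,-25],"rotation": [0,0,0]},{"gripper": 8,"travel": [0,0,-25],"rotation": [0,0,0]},{"gripper": 8,"travel": [0,0,-20],"rotation": [0,0,0]},{"gripper": 8,"travel": [0,0,-10],"rotation": [0,0,0]},{"gripper": 8,"travel": [0,0,0],"rotation": [0,0,4]},{"gripper": 8,"travel": [0,0,0],"rotation": [0,0,5]},{"gripper": 8,"travel": [0,0,0],"rotation": [0,0,5]}], newtons=50)

```text
t: 8.85
tcp_pos: [0.4856, 0.2794, 0.1928]
tool_rot: [0.879, 0.478, -0.001, -0.0]
force: [0.0, -0.1, -2.2]
finger_gap: 0.155
```

send_rows(motion=[{"gripper": 8,"travel": [0,0,0],"rotation": [0,0,5]},{"gripper": 8,"travel": [0,0,0],"rotation": [0,0,5]},{"gripper": 8,"travel": [0,0,0],"rotation": [0,0,5]},{"gripper": 8,"travel": [0,0,0],"rotation": [0,0,5]},{"gripper": 8,"travel": [0,0,0],"rotation": [0,0,4.6]},{"gripper": 8,"travel": [0,0,0],"rotation": [0,0,0]},{"gripper": 8,"travel": [0,0,0],"rotation": [0,0,0]}])

```text
t: 9.43
tcp_pos: [0.4856, 0.2794, 0.1924]
tool_rot: [0.959, 0.283, -0.001, 0.0]
force: [0.3, 0.5, -2.6]
finger_gap: 0.153
```

Run:
```python
from h import *
go(.521,-.0443,.195,.570); print(manip.sense()['ft_torque'])
```

```text
t 9.43 tcp [0.4856 0.2794 0.1924] a 0.5730 tilt [-1.5e-03 -5.0e-04 -1.0e+00] F [ 0.3  0.5 -2.6] gap mm 13.1
unrot travel mm (current axes) [-145.8  291.2   -2.5] in target axes [-144.9  291.6   -2.6] rotz deg 0.17
[ 0.00434778 -0.0025615  -0.00550844]
```

send_rows(motion=[{"gripper": 8,"travel": [-6,12,0],"rotation": [0,0,0]},{"gripper": 8,"travel": [-13,26,0],"rotation": [0,0,0]},{"gripper": 8,"travel": [-15,30,0],"rotation": [0,0,0]},{"gripper": 8,"travel": [-15,30,0],"rotation": [0,0,0]},{"gripper": 8,"travel": [-15,30,0],"rotation": [0,0,0]},{"gripper": 8,"travel": [-15,30,0],"rotation": [0,0,0]},{"gripper": 8,"travel": [-15,30,0],"rotation": [0,0,0]},{"gripper": 8,"travel": [-15,30,0],"rotation": [0,0,0]},{"gripper": 8,"travel": [-15,30,0],"rotation": [0,0,0]},{"gripper": 8,"travel": [-13,26,0],"rotation": [0,0,0]},{"gripper": 8,"travel": [-9,17,0],"rotation": [0,0,0.2]},{"gripper": 8,"travel": [0,0,0],"rotation": [0,0,0]}])

```text
t: 10.43
tcp_pos: [0.5213, -0.0491, 0.1932]
tool_rot: [0.96, 0.278, 0.0, 0.001]
force: [0.5, 0.3, -1.8]
finger_gap: 0.155
```

send_rows(motion=[{"gripper": 8,"travel": [0,0,0],"rotation": [0,0,0]},{"gripper": 8,"travel": [0,0,0],"rotation": [0,0,0]},{"gripper": 8,"travel": [0,0,0],"rotation": [0,0,0]}])

```text
t: 10.68
tcp_pos: [0.52, -0.0432, 0.193]
tool_rot: [0.96, 0.281, -0.0, -0.0]
force: [-0.4, 0.2, -2.2]
finger_gap: 0.153
```

Run:
```python
from h import *
go(.521,-.0443,.195,.570)
p=manip.sense()['tcp_pos']; cs=manip.calibration('side'); im=np.mean([manip.snapshot('side').astype(float) for _ in range(3)],0).astype(np.uint8); np.save('side6.npy',im)
I=cv2.resize(im[130:215,290:375],None,fx=7,fy=7,interpolation=cv2.INTER_CUBIC)
th=np.linspace(0,2*np.pi,40)
ce=p+[0,0,.058-.0482]
def circ(x,y,z,r,col):
    for q in proj(cs,np.c_[x+r*np.cos(th),y+r*np.sin(th),np.full(40,z)]): cv2.circle(I,tuple(int(v) for v in (q-[290,130]+.5)*7),1,col,-1)
circ(p[0],p[1],ce[2]-.058,.022,(255,0,255)); circ(p[0],p[1],ce[2]+.022,.027,(255,0,255)); circ(.521,-.0443,.106,.0363,(255,255,0)); circ(.521,-.0443,.106,.0235,(255,255,0))
save('c3.png',I)
```

```text
t 10.68 tcp [ 0.52   -0.0432  0.193 ] a 0.5690 tilt [-9.e-04  5.e-04 -1.e+00] F [-0.4  0.2 -2.2] gap mm 13.1
unrot travel mm (current axes) [ 0.3  1.5 -2. ] in target axes [ 0.3  1.5 -2. ] rotz deg -0.06
```

View pics/c3.png

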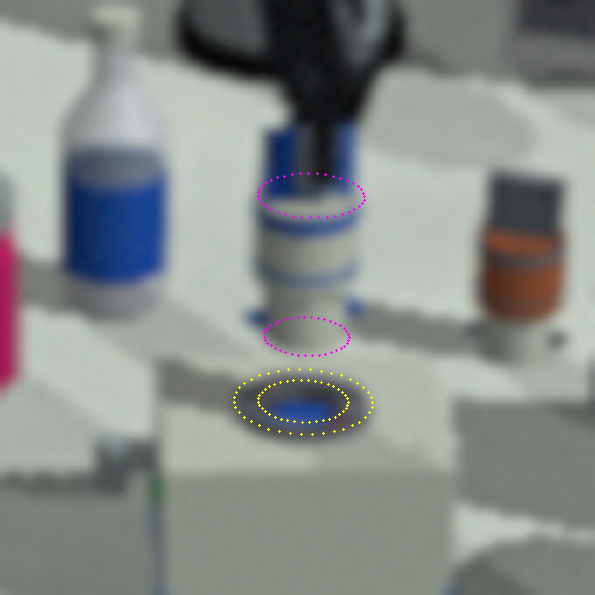

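The side view shows the cartridge held upright over the socket. The base spans crop 266–352 (predicted 264–350) and the ring spans 232–372 (predicted 234–373). Lateral agreement is about 1 mm, which I'll refine from edge profiles.

Run:
```python
from h import *
im=np.load('side6.npy').astype(float); cs=manip.calibration('side'); p=manip.sense()['tcp_pos']; g=im.mean(2)
b=im[:,:,2]-im[:,:,0]
def edges(prof,x0,thr):  # outermost crossings
    s=prof>thr; i=np.where(s)[0]; l,r=i[0],i[-1]
    L=l-(prof[l]-thr)/(prof[l]-prof[l-1]); Rr=r+(prof[r]-thr)/(prof[r]-prof[r+1]); return x0+L,x0+Rr
print('blue bands/lugs/handle, rows:')
for v in range(147,178):
    pr=b[v,320:347]
    if (pr>25).sum()>=2:
        e=edges(np.r_[0,pr,0],319,25); print(v,np.round(e,2),'mid %.2f'%(sum(e)/2),end=' | ')
print('\nring dark rows:')
for v in range(183,194):
    pr=150-g[v,315:352] ; 
    base=np.r_[pr[:4],pr[-4:]].mean(); q=pr-base
    if q.max()>25: e=edges(np.r_[0,q,0],314,20); print(v,np.round(e,2),'mid %.2f'%(sum(e)/2),end=' | ')
dz=.058-.0482
print('\npred cart axis u at lug,body mid,handle; ring',[proj(cs,p+[0,0,dz+z])[0].round(2) for z in(-.045,0,.04)],proj(cs,[.521,-.0443,.106])[0])
lug=np.array([np.cos(.569),np.sin(.569),0])*.03
print('pred lugs',proj(cs,p+[0,0,dz-.045]+lug),proj(cs,p+[0,0,dz-.045]-lug))
```

```text
blue bands/lugs/handle, rows:
148 [329.1  340.61] mid 334.85 | 149 [327.7  340.84] mid 334.27 | 150 [327.62 340.81] mid 334.22 | 151 [327.64 340.71] mid 334.17 | 152 [327.61 340.7 ] mid 334.15 | 153 [327.48 340.72] mid 334.10 | 154 [327.32 340.67] mid 333.99 | 155 [327.12 340.61] mid 333.87 | 156 [327.05 340.5 ] mid 333.77 | 157 [327.   340.11] mid 333.55 | 158 [327.21 330.57] mid 328.89 | 160 [338.75 340.93] mid 339.84 | 161 [327.1  340.79] mid 333.94 | 162 [327.93 340.  ] mid 333.97 | 163 [330.3  337.75] mid 334.02 | 169 [336.   339.27] mid 337.64 | 170 [332.5  336.38] mid 334.44 | 173 [338.81 341.38] mid 340.09 | 174 [339.08 341.48] mid 340.28 | 175 [325.22 327.59] mid 326.41 | 
ring dark rows:
183 [314.54 332.15] mid 323.35 | 184 [314.57 338.32] mid 326.45 | 185 [314.61 340.45] mid 327.53 | 186 [314.6  341.34] mid 327.97 | 187 [314.99 341.9 ] mid 328.44 | 188 [317.76 342.64] mid 330.20 | 189 [321.16 342.93] mid 332.04 | 190 [322.36 342.81] mid 332.59 | 191 [323.86 342.62] mid 333.24 | 192 [325.46 342.64] mid 334.05 | 193 [329.14 343.12] mid 336.13 | 
pred cart axis u at lug,body mid,handle; ring [array([333.34, 174.3 ]), array([333.71, 163.01]), array([334.04, 152.75])] [332.83452078 186.83153949]
pred lugs [[325.4750967  175.33503145]] [[341.12428083 173.27516632]]
```

Lug, band and handle pixels agree with the predicted pose to about 0.2 px, and the ring matches too. Lowering to just above the mouth, then in small steps watching the force.

send_rows(motion=[{"gripper": 8,"travel": [0.3,1.5,0],"rotation": [0,0,0]},{"gripper": 8,"travel": [0,0,8],"rotation": [0,0,0]},{"gripper": 8,"travel": [0,0,10],"rotation": [0,0,0]},{"gripper": 8,"travel": [0,0,10],"rotation": [0,0,0]},{"gripper": 8,"travel": [0,0,5],"rotation": [0,0,0]},{"gripper": 8,"travel": [0,0,0],"rotation": [0,0,0]},{"gripper": 8,"travel": [0,0,0],"rotation": [0,0,0]},{"gripper": 8,"travel": [0,0,0],"rotation": [0,0,0]}])

```text
t: 11.5
tcp_pos: [0.5219, -0.0453, 0.1601]
tool_rot: [0.96, 0.28, 0.0, 0.0]
force: [-0.6, -0.4, -1.8]
finger_gap: 0.157
```

```bash
python3 -c "
from h import *
go(.521,-.0443,.1475,.570)"
```

```text
t 11.50 tcp [ 0.5219 -0.0453  0.1601] a 0.5674 tilt [ 1.e-04  0.e+00 -1.e+00] F [-0.6 -0.4 -1.8] gap mm 13.4
unrot travel mm (current axes) [-0.2 -1.3 12.6] in target axes [-0.2 -1.3 12.6] rotz deg -0.15
```

send_rows(motion=[{"gripper": 8,"travel": [0,-1.0,0],"rotation": [0,0,0]},{"gripper": 8,"travel": [0,0,3],"rotation": [0,0,0]},{"gripper": 8,"travel": [0,0,0],"rotation": [0,0,0]},{"gripper": 8,"travel": [0,0,0],"rotation": [0,0,0]},{"gripper": 8,"travel": [0,0,0],"rotation": [0,0,0]},{"gripper": 8,"travel": [0,0,0],"rotation": [0,0,0]}])

```text
t: 12.0
tcp_pos: [0.5212, -0.0444, 0.1572]
tool_rot: [0.96, 0.28, 0.0, 0.0]
force: [0.2, -0.4, -2.4]
finger_gap: 0.157
```

```bash
python3 -c "
from h import *
go(.521,-.0443,.1475,.570)"
```

```text
t 12.00 tcp [ 0.5212 -0.0444  0.1572] a 0.5676 tilt [ 3.e-04 -1.e-04 -1.e+00] F [ 0.2 -0.4 -2.4] gap mm 13.4
unrot travel mm (current axes) [-0.2 -0.2  9.7] in target axes [-0.2 -0.2  9.7] rotz deg -0.14
```

Well placed. Entering the bore in 1.5 mm steps.

send_rows(motion=[{"gripper": 8,"travel": [0,0,1.5],"rotation": [0,0,0]},{"gripper": 8,"travel": [0,0,1.5],"rotation": [0,0,0]},{"gripper": 8,"travel": [0,0,1.5],"rotation": [0,0,0]},{"gripper": 8,"travel": [0,0,0],"rotation": [0,0,0]},{"gripper": 8,"travel": [0,0,0],"rotation": [0,0,0]}])

```text
t: 12.42
tcp_pos: [0.5214, -0.0444, 0.1538]
tool_rot: [0.96, 0.28, 0.0, 0.0]
force: [-3.1, 0.4, 6.6]
finger_gap: 0.156
```

send_rows(motion=[{"gripper": 8,"travel": [0,0,1.5],"rotation": [0,0,0]},{"gripper": 8,"travel": [0,0,1.5],"rotation": [0,0,0]},{"gripper": 8,"travel": [0,0,1.5],"rotation": [0,0,0]},{"gripper": 8,"travel": [0,0,0],"rotation": [0,0,0]},{"gripper": 8,"travel": [0,0,0],"rotation": [0,0,0]}])

```text
t: 12.83
tcp_pos: [0.5207, -0.0442, 0.1478]
tool_rot: [0.96, 0.28, -0.0, -0.0]
force: [-1.0, 0.3, -1.7]
finger_gap: 0.154
```

```bash
python3 -c "
from h import *
go(.521,-.0443,.1432,.570);print(manip.sense()['ft_torque'])"
```

```text
t 12.83 tcp [ 0.5207 -0.0442  0.1478] a 0.5675 tilt [-1.e-03  5.e-04 -1.e+00] F [-1.   0.3 -1.7] gap mm 13.2
unrot travel mm (current axes) [0.2 0.3 4.6] in target axes [0.2 0.3 4.6] rotz deg -0.15
[ 0.12437707  0.20480697 -0.0282923 ]
```

send_rows(motion=[{"gripper": 8,"travel": [0,0,1],"rotation": [0,0,0]},{"gripper": 8,"travel": [0,0,1],"rotation": [0,0,0]},{"gripper": 8,"travel": [0,0,1],"rotation": [0,0,0]},{"gripper": 8,"travel": [0,0,1],"rotation": [0,0,0]},{"gripper": 8,"travel": [0,0,0],"rotation": [0,0,0]},{"gripper": 8,"travel": [0,0,0],"rotation": [0,0,0]}])

```text
t: 13.33
tcp_pos: [0.5207, -0.0442, 0.1439]
tool_rot: [0.96, 0.28, -0.0, -0.0]
force: [-2.4, 1.1, -0.4]
finger_gap: 0.152
```

send_rows(motion=[{"gripper": 8,"travel": [0,0,1],"rotation": [0,0,0]},{"gripper": 8,"travel": [0,0,1],"rotation": [0,0,0]},{"gripper": 8,"travel": [0,0,0],"rotation": [0,0,0]},{"gripper": 8,"travel": [0,0,0],"rotation": [0,0,0]}])

```text
t: 13.67
tcp_pos: [0.5206, -0.0438, 0.1419]
tool_rot: [0.96, 0.28, -0.0, -0.001]
force: [-2.6, 2.2, 0.6]
finger_gap: 0.151
```

```bash
python3 -c "
from h import *
go(.521,-.0443,.1252,.570);print(manip.sense()['ft_torque'])"
```

```text
t 13.67 tcp [ 0.5206 -0.0438  0.1419] a 0.5678 tilt [-1.1e-03  9.0e-04 -1.0e+00] F [-2.6  2.2  0.6] gap mm 12.9
unrot travel mm (current axes) [ 0.1  0.6 16.7] in target axes [ 0.1  0.6 16.7] rotz deg -0.12
[0.61044104 0.57219095 0.14855313]
```

send_rows(motion=[{"gripper": 8,"travel": [0,-0.5,0],"rotation": [0,0,0]},{"gripper": 8,"travel": [0,0,1],"rotation": [0,0,0]},{"gripper": 8,"travel": [0,0,1],"rotation": [0,0,0]},{"gripper": 8,"travel": [0,0,0],"rotation": [0,0,0]},{"gripper": 8,"travel": [0,0,0],"rotation": [0,0,0]}])

```text
t: 14.08
tcp_pos: [0.5206, -0.0437, 0.1405]
tool_rot: [0.96, 0.28, -0.0, -0.0]
force: [-3.3, 3.1, 4.9]
finger_gap: 0.157
```

```bash
python3 -c "
from h import *
go(.521,-.0443,.1252,.570);print(manip.sense()['ft_torque'])"
```

```text
t 14.08 tcp [ 0.5206 -0.0437  0.1405] a 0.5678 tilt [-5.e-04  2.e-04 -1.e+00] F [-3.3  3.1  4.9] gap mm 13.4
unrot travel mm (current axes) [ 0.   0.7 15.3] in target axes [ 0.   0.7 15.3] rotz deg -0.12
[0.61179239 0.83749306 0.19891566]
```

send_rows(motion=[{"gripper": 8,"travel": [0,-0.5,0],"rotation": [0,0,-1]},{"gripper": 8,"travel": [0,0,1],"rotation": [0,0,0]},{"gripper": 8,"travel": [0,0,1],"rotation": [0,0,0]},{"gripper": 8,"travel": [0,0,0],"rotation": [0,0,0]},{"gripper": 8,"travel": [0,0,0],"rotation": [0,0,0]}])

```text
t: 14.5
tcp_pos: [0.5208, -0.0438, 0.138]
tool_rot: [0.958, 0.288, 0.0, 0.0]
force: [-3.4, 0.9, 3.3]
finger_gap: 0.159
```

```bash
python3 -c "
from h import *
go(.521,-.0443,.1252,.570);print(manip.sense()['ft_torque'])"
```

```text
t 14.50 tcp [ 0.5208 -0.0438  0.138 ] a 0.5847 tilt [ 2.e-04 -3.e-04 -1.e+00] F [-3.4  0.9  3.3] gap mm 13.5
unrot travel mm (current axes) [-0.1  0.6 12.8] in target axes [-0.1  0.6 12.8] rotz deg 0.84
[0.24941202 0.64637259 0.01712787]
```

Axial 5.8 N at 4 mm of spring travel matches the spring alone, and the torque is near zero, so the lugs are in the keyways. Pressing on gently.

send_rows(motion=[{"gripper": 8,"travel": [-0.3,-0.4,1],"rotation": [0,0,0]},{"gripper": 8,"travel": [0,0,1],"rotation": [0,0,0]},{"gripper": 8,"travel": [0,0,1],"rotation": [0,0,0]},{"gripper": 8,"travel": [0,0,1],"rotation": [0,0,0]},{"gripper": 8,"travel": [0,0,1],"rotation": [0,0,0]},{"gripper": 8,"travel": [0,0,1],"rotation": [0,0,0]},{"gripper": 8,"travel": [0,0,0],"rotation": [0,0,0]},{"gripper": 8,"travel": [0,0,0],"rotation": [0,0,0]}])

```text
t: 15.17
tcp_pos: [0.5207, -0.0436, 0.1323]
tool_rot: [0.958, 0.288, 0.0, 0.0]
force: [-2.3, -0.4, 5.3]
finger_gap: 0.152
```

```bash
python3 -c "
from h import *
go(.521,-.0443,.1252,.570);print(manip.sense()['ft_torque'])"
```

```text
t 15.17 tcp [ 0.5207 -0.0436  0.1323] a 0.5850 tilt [ 1.1e-03 -6.0e-04 -1.0e+00] F [-2.3 -0.4  5.3] gap mm 13.0
unrot travel mm (current axes) [-0.1  0.7  7.1] in target axes [-0.1  0.7  7.1] rotz deg 0.86
[ 0.07992904  0.5261599  -0.04180547]
```

send_rows(motion=[{"gripper": 8,"travel": [-0.3,0,1],"rotation": [0,0,0]},{"gripper": 8,"travel": [0,0,1],"rotation": [0,0,0]},{"gripper": 8,"travel": [0,0,1],"rotation": [0,0,0]},{"gripper": 8,"travel": [0,0,1],"rotation": [0,0,0]},{"gripper": 8,"travel": [0,0,1],"rotation": [0,0,0]},{"gripper": 8,"travel": [0,0,1],"rotation": [0,0,0]},{"gripper": 8,"travel": [0,0,1],"rotation": [0,0,0]},{"gripper": 8,"travel": [0,0,0.6],"rotation": [0,0,0]},{"gripper": 8,"travel": [0,0,0],"rotation": [0,0,0]},{"gripper": 8,"travel": [0,0,0],"rotation": [0,0,0]}])

```text
t: 16.0
tcp_pos: [0.5207, -0.0437, 0.1252]
tool_rot: [0.958, 0.288, 0.001, 0.0]
force: [-3.0, 1.2, 8.4]
finger_gap: 0.155
```

```bash
python3 -c "
from h import *
go(.521,-.0443,.1247,-.64);print(manip.sense()['ft_torque'])"
```

```text
t 16.00 tcp [ 0.5207 -0.0437  0.1252] a 0.5849 tilt [ 1.9e-03 -4.0e-04 -1.0e+00] F [-3.   1.2  8.4] gap mm 13.2
unrot travel mm (current axes) [-0.1  0.7  0.5] in target axes [0.6 0.3 0.5] rotz deg 70.18
[ 0.2046384   0.62694861 -0.07760414]
```

Axial force is 10.9 N at 17 mm, as the spring predicts, so the lugs are below the ring. Starting the clockwise twist (+z in the tool frame).

send_rows(motion=[{"gripper": 8,"travel": [0,0,0.8],"rotation": [0,0,0]},{"gripper": 8,"travel": [0,0,0],"rotation": [0,0,3]},{"gripper": 8,"travel": [0,0,0],"rotation": [0,0,4]},{"gripper": 8,"travel": [0,0,0],"rotation": [0,0,4]},{"gripper": 8,"travel": [0,0,0],"rotation": [0,0,4]},{"gripper": 8,"travel": [0,0,0],"rotation": [0,0,0]},{"gripper": 8,"travel": [0,0,0],"rotation": [0,0,0]}])

```text
t: 16.58
tcp_pos: [0.5204, -0.0432, 0.1244]
tool_rot: [0.987, 0.161, 0.001, -0.0]
force: [-2.4, 2.6, 9.9]
finger_gap: 0.156
```

```bash
python3 -c "
from h import *
go(.521,-.0443,.1247,-.64);print(manip.sense()['ft_torque'])"
```

```text
t 16.58 tcp [ 0.5204 -0.0432  0.1244] a 0.3226 tilt [ 1.5e-03  4.0e-04 -1.0e+00] F [-2.4  2.6  9.9] gap mm 13.3
unrot travel mm (current axes) [ 0.2  1.2 -0.2] in target axes [ 1.1  0.6 -0.3] rotz deg 55.15
[ 0.47277557  0.65678579 -0.03813676]
```

send_rows(motion=[{"gripper": 8,"travel": [-0.2,-0.4,0],"rotation": [0,0,4]},{"gripper": 8,"travel": [0,0,0],"rotation": [0,0,4]},{"gripper": 8,"travel": [0,0,0],"rotation": [0,0,4]},{"gripper": 8,"travel": [0,0,0],"rotation": [0,0,4]},{"gripper": 8,"travel": [0,0,0],"rotation": [0,0,4]},{"gripper": 8,"travel": [0,0,0],"rotation": [0,0,4]},{"gripper": 8,"travel": [0,0,0],"rotation": [0,0,4]},{"gripper": 8,"travel": [0,0,0],"rotation": [0,0,4]},{"gripper": 8,"travel": [0,0,0],"rotation": [0,0,0]},{"gripper": 8,"travel": [0,0,0],"rotation": [0,0,0]}])

```text
t: 17.42
tcp_pos: [0.5201, -0.0424, 0.1244]
tool_rot: [0.993, -0.118, 0.001, -0.001]
force: [-2.7, 3.4, 9.0]
finger_gap: 0.156
```

```bash
python3 -c "
from h import *
go(.521,-.0443,.1247,-.64);print(manip.sense()['ft_torque'])"
```

```text
t 17.42 tcp [ 0.5201 -0.0424  0.1244] a -0.2362 tilt [ 0.0015  0.0012 -1.    ] F [-2.7  3.4  9. ] gap mm 13.3
unrot travel mm (current axes) [ 1.3  1.6 -0.3] in target axes [ 1.8  1.  -0.3] rotz deg 23.14
[ 0.66889883  0.57527214 -0.02287982]
```

send_rows(motion=[{"gripper": 8,"travel": [-0.4,-0.3,0],"rotation": [0,0,3]},{"gripper": 8,"travel": [0,0,0],"rotation": [0,0,4]},{"gripper": 8,"travel": [0,0,0],"rotation": [0,0,4]},{"gripper": 8,"travel": [0,0,0],"rotation": [0,0,4]},{"gripper": 8,"travel": [0,0,0],"rotation": [0,0,3]},{"gripper": 8,"travel": [0,0,0],"rotation": [0,0,0]},{"gripper": 8,"travel": [0,0,0],"rotation": [0,0,0]}])

```text
t: 18.0
tcp_pos: [0.5203, -0.0419, 0.1245]
tool_rot: [0.962, -0.272, 0.001, -0.001]
force: [-2.4, 4.2, 9.4]
finger_gap: 0.157
```

send_rows(motion=[{"gripper": 8,"travel": [0,0,0],"rotation": [0,0,1.5]},{"gripper": 8,"travel": [0,0,0],"rotation": [0,0,1]},{"gripper": 8,"travel": [0,0,0],"rotation": [0,0,0]},{"gripper": 8,"travel": [0,0,0],"rotation": [0,0,0]}])

```text
t: 18.33
tcp_pos: [0.5203, -0.0418, 0.1245]
tool_rot: [0.956, -0.292, 0.001, -0.001]
force: [-1.7, 4.4, 8.7]
finger_gap: 0.158
```

```bash
python3 -c "
from h import *
go(.521,-.0443,.1247,-.64);print(manip.sense()['ft_torque'])"
```

```text
t 18.33 tcp [ 0.5203 -0.0418  0.1245] a -0.5936 tilt [ 0.0024  0.0016 -1.    ] F [-1.7  4.4  8.7] gap mm 13.5
unrot travel mm (current axes) [ 2.   1.7 -0.2] in target axes [ 2.1  1.6 -0.2] rotz deg 2.66
[0.93174653 0.40591119 0.10440762]
```

send_rows(motion=[{"gripper": 8,"travel": [-0.5,-0.3,0],"rotation": [0,0,1]},{"gripper": 8,"travel": [0,0,0],"rotation": [0,0,1]},{"gripper": 8,"travel": [0,0,0],"rotation": [0,0,0]},{"gripper": 8,"travel": [0,0,0],"rotation": [0,0,0]}])

```text
t: 18.67
tcp_pos: [0.5203, -0.0416, 0.1246]
tool_rot: [0.951, -0.309, 0.001, -0.001]
force: [-1.4, 3.8, 8.2]
finger_gap: 0.158
```

```bash
python3 -c "
from h import *
go(.521,-.0443,.1247,-.66);print(manip.sense()['ft_torque'])"
```

```text
t 18.67 tcp [ 0.5203 -0.0416  0.1246] a -0.6283 tilt [ 3.1e-03  9.0e-04 -1.0e+00] F [-1.4  3.8  8.2] gap mm 13.5
unrot travel mm (current axes) [ 2.1  1.8 -0.1] in target axes [ 2.2  1.7 -0.1] rotz deg 1.81
[0.77782174 0.45303138 0.07339491]
```

send_rows(motion=[{"gripper": 8,"travel": [0,0,0],"rotation": [0,0,1]},{"gripper": 8,"travel": [0,0,0],"rotation": [0,0,1]},{"gripper": 8,"travel": [0,0,0],"rotation": [0,0,0]},{"gripper": 8,"travel": [0,0,0],"rotation": [0,0,0]}])

```text
t: 19.0
tcp_pos: [0.5203, -0.0416, 0.1246]
tool_rot: [0.946, -0.326, 0.001, -0.001]
force: [-1.2, 3.9, 9.0]
finger_gap: 0.155
```

```bash
python3 -c "
from h import *
go(.521,-.0443,.1247,-.66);print(manip.sense()['ft_torque'])"
```

```text
t 19.00 tcp [ 0.5203 -0.0416  0.1246] a -0.6632 tilt [ 3.1e-03  9.0e-04 -1.0e+00] F [-1.2  3.9  9. ] gap mm 13.2
unrot travel mm (current axes) [ 2.2  1.7 -0.1] in target axes [ 2.2  1.7 -0.1] rotz deg -0.18
[0.80660637 0.4409583  0.08011868]
```

send_rows(motion=[{"gripper": 8,"travel": [0,0,0],"rotation": [0,0,1]},{"gripper": 8,"travel": [0,0,0],"rotation": [0,0,1]},{"gripper": 8,"travel": [0,0,0],"rotation": [0,0,0]},{"gripper": 8,"travel": [0,0,0],"rotation": [0,0,0]}])

```text
t: 19.33
tcp_pos: [0.5202, -0.0417, 0.1246]
tool_rot: [0.94, -0.34, 0.001, -0.0]
force: [-1.4, 3.5, 9.6]
finger_gap: 0.157
```

```bash
python3 -c "
from h import *
go(.521,-.0443,.1247,-.66);print(manip.sense()['ft_torque'])"
```

```text
t 19.33 tcp [ 0.5202 -0.0417  0.1246] a -0.6949 tilt [ 0.0027  0.     -1.    ] F [-1.4  3.5  9.6] gap mm 13.4
unrot travel mm (current axes) [ 2.2  1.5 -0.1] in target axes [ 2.2  1.6 -0.1] rotz deg -2.00
[0.81791944 0.49929803 0.77851755]
```

The torque jumped to 0.78 N m: that is the stop. Easing back 1.5° and rising with the spring into the notches.

send_rows(motion=[{"gripper": 8,"travel": [0,0,0],"rotation": [0,0,-1.3]},{"gripper": 8,"travel": [0,0,-1],"rotation": [0,0,0]},{"gripper": 8,"travel": [0,0,-1],"rotation": [0,0,0]},{"gripper": 8,"travel": [0,0,-1],"rotation": [0,0,0]},{"gripper": 8,"travel": [0,0,-1],"rotation": [0,0,0]},{"gripper": 8,"travel": [0,0,0],"rotation": [0,0,0]},{"gripper": 8,"travel": [0,0,0],"rotation": [0,0,0]}])

```text
t: 19.92
tcp_pos: [0.5201, -0.0419, 0.1281]
tool_rot: [0.943, -0.331, 0.001, -0.001]
force: [0.0, 3.3, 6.5]
finger_gap: 0.151
```

```bash
python3 -c "
from h import *
go(.521,-.0443,.1302,-.66);print(manip.sense()['ft_torque'])"
```

```text
t 19.92 tcp [ 0.5201 -0.0419  0.1281] a -0.6756 tilt [ 2.4e-03  7.0e-04 -1.0e+00] F [0.  3.3 6.5] gap mm 12.9
unrot travel mm (current axes) [ 2.2  1.3 -2.1] in target axes [ 2.2  1.4 -2.1] rotz deg -0.89
[0.90496503 0.08420604 0.06439352]
```

send_rows(motion=[{"gripper": 8,"travel": [0,0,-1],"rotation": [0,0,0]},{"gripper": 8,"travel": [0,0,-1],"rotation": [0,0,0]},{"gripper": 8,"travel": [0,0,-0.7],"rotation": [0,0,0]},{"gripper": 8,"travel": [0,0,0],"rotation": [0,0,0]},{"gripper": 8,"travel": [0,0,0],"rotation": [0,0,0]}])

```text
t: 20.33
tcp_pos: [0.5199, -0.042, 0.1302]
tool_rot: [0.943, -0.331, 0.001, -0.001]
force: [2.5, 4.0, 1.8]
finger_gap: 0.153
```

```bash
python3 -c "
from h import *
go(.521,-.0443,.1302,-.66);print(manip.sense()['ft_torque'])"
```

```text
t 20.33 tcp [ 0.5199 -0.042   0.1302] a -0.6757 tilt [ 1.8e-03  7.0e-04 -1.0e+00] F [2.5 4.  1.8] gap mm 13.1
unrot travel mm (current axes) [ 2.3  1.1 -0. ] in target axes [ 2.3  1.1 -0. ] rotz deg -0.90
[ 1.12349961 -0.45385289  0.06387153]
```

Axial force fell to 4 N at the locked height, so the ring now carries the cartridge. Releasing and retreating.

send_rows(motion=[{"gripper": 20,"travel": [0,0,0],"rotation": [0,0,0]},{"gripper": 30,"travel": [0,0,0],"rotation": [0,0,0]},{"gripper": 45,"travel": [0,0,0],"rotation": [0,0,0]},{"gripper": 45,"travel": [0,0,0],"rotation": [0,0,0]},{"gripper": 45,"travel": [0,0,0],"rotation": [0,0,0]},{"gripper": 45,"travel": [0,0,-8],"rotation": [0,0,0]},{"gripper": 45,"travel": [0,0,-15],"rotation": [0,0,0]},{"gripper": 45,"travel": [0,0,-25],"rotation": [0,0,0]},{"gripper": 45,"travel": [0,0,-30],"rotation": [0,0,0]},{"gripper": 45,"travel": [0,0,-30],"rotation": [0,0,0]},{"gripper": 45,"travel": [0,0,-12],"rotation": [0,0,0]},{"gripper": 45,"travel": [0,0,0],"rotation": [0,0,0]}])

```text
t: 21.33
tcp_pos: [0.5215, -0.0431, 0.2547]
tool_rot: [0.944, -0.331, 0.005, -0.0]
force: [0.9, 0.7, 0.8]
finger_gap: 0.532
```

send_rows(motion=[{"gripper": 45,"travel": [0,0,0],"rotation": [0,0,0]},{"gripper": 45,"travel": [0,0,0],"rotation": [0,0,0]}])

```text
t: 21.5
tcp_pos: [0.518, -0.042, 0.2495]
tool_rot: [0.944, -0.331, -0.001, 0.0]
force: [-0.2, 0.3, -0.4]
finger_gap: 0.522
```

Run:
```python
from h import *
go(.521,-.0443,.25,-.66)
cs=manip.calibration('side'); im=manip.snapshot('side'); np.save('side7.npy',im)
I=cv2.resize(im[120:215,290:375],None,fx=6,fy=6,interpolation=cv2.INTER_CUBIC); A=I.copy()
th=np.linspace(0,2*np.pi,40)
for z,r,col in((.162,.027,(255,0,255)),(.116,.022,(255,0,255)),(.174,.027,(255,255,0))):
    for q in proj(cs,np.c_[.521+r*np.cos(th),-.0443+r*np.sin(th),np.full(40,z)]): cv2.circle(I,tuple(int(v) for v in (q-[290,120]+.5)*6),1,col,-1)
B=np.hstack([I,A]); save('c4.png',cv2.resize(B,None,fx=.78,fy=.78))
```

```text
t 21.50 tcp [ 0.518  -0.042   0.2495] a -0.6751 tilt [-2.1e-03  5.0e-04 -1.0e+00] F [-0.2  0.3 -0.4] gap mm 44.6
unrot travel mm (current axes) [ 3.8 -0.1 -0.5] in target axes [ 3.8 -0.1 -0.5] rotz deg -0.87
```

View pics/c4.png

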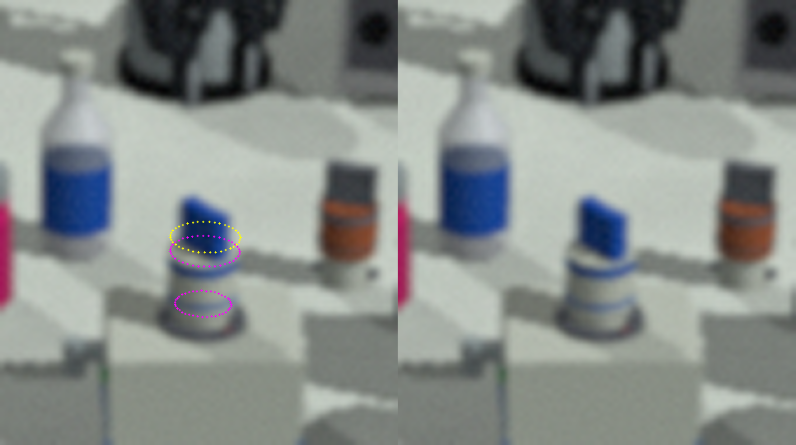

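The cartridge stands upright and free in the socket, and the gripper is well above it. I'll fit the handle pose numerically to confirm the height and turn.

Run:
```python
from fit import *
c=manip.calibration('side'); im=np.load('side7.npy'); uv=proj(c,[.521,-.0443,.18])[0].round().astype(int)
b=(uv[0]-12,uv[1]-12,uv[0]+12,uv[1]+7); d=np.minimum(blueness(im)[b[1]:b[3],b[0]:b[2]]*1.3,1)
f=lambda v:((cv2.GaussianBlur(hullmask(c,handle(.521+v[0],-.0443,v[1],v[2]),b),(0,0),.7)-d)**2).sum()
for y0 in(-.66,.57):
    r=minimize(f,[0,y0,.085],method='Nelder-Mead',options=dict(initial_simplex=[[0,y0,.08],[.006,y0,.08],[0,y0+.3,.08],[0,y0,.092]])); print(r.x,r.fun)
for z in(.082,.094): print('dz',z,minimize(lambda v:f([v[0],v[1],z]),[0,-.66],method='Nelder-Mead',options=dict(initial_simplex=[[0,-.66],[.006,-.66],[0,-.4]])).fun)
```

```text
[-4.72792493e-04 -7.62780644e-01  8.37244639e-02] 1.6769118309020996
[-1.08295151e-03  1.20629207e+00  8.52484110e-02] 31.295230865478516
dz 0.082 2.339033603668213
dz 0.094 32.51580810546875
```

Height offset 83.7 mm (locked 82, unlocked 94) and yaw about −0.7 rad: it is locked. Handing in.

```bash
python3 -c "
from station import manip
print(manip.sign_off())"
```

```text
the job is handed in; nothing more can be done
None
```

The fresh cartridge is locked in the socket, released, and the job is handed in at about 21.5 s of the 72 s allowed. I gripped its handle and turned it to the keyway angle read off the red dots and slots. I then pressed it in, following the spring's expected force, and twisted it clockwise about 72° to its stop, where the torque jumped to 0.78 N m. Easing back about 1.3° let it spring up into the notches before I let go and moved clear.

- **Final checks:** the fitted handle height was 83.7 mm, against 82 mm if locked and 94 mm if unlocked. It is turned about 1 rad from the purifier's x axis and sits within 1 mm of the socket axis sideways. I did not measure its position along the side camera's line of sight or its tilt; it looked upright in the last side picture. The hand was clear, with no force on it.
- **Reported tool position disagreed with what I saw:** the fingertips sat roughly 35–40 mm above the reported TCP. I found the grasp by picture and by the fingers stopping on the handle, and worked relative to that. After release, the reported x wandered by 3 mm with no force on the tool.
- **Insertion contact:** it brushed the edge of the mouth at about 9 N, and I corrected its angle by 1° while entering the keyways.
- **Bystanders:** I never touched the spent cartridge or the other objects. I did not measure their positions again at the end.

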